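# Open a child-locked cupboard

### The job

The small oak cupboard has a child-safety latch inside its door: draw the door out gently by its knob until the latch catches it, then reach down into the gap behind the door and press the sprung latch arm down to unhook it while you bring the door past the catch. Swing the door open to about a right angle and leave it standing there. Be gentle with the latch, it is thin plastic and snaps if it is pressed or tugged hard, and leave the things around the cupboard where they are.

Things in the scene. Friction and masses are not known exactly. Their poses are not given: they have to be found in the camera images.
- door (a joint): Angle of the cupboard door in rad, 0 shut, growing as it swings towards the robot, 1.8 at most; it stays where it is left. The latch catches it at about 0.16; past 0.35 the hook is clear; a right angle is 1.57. Door: oak, 16 mm thick, 296 mm wide, top edge level with the cupboard's top, 260 mm up. Upright hinge on the right (-y) seen from the robot.
- hinge (a point): Point on the upright hinge line, level with the door's top edge, in the plane of the door's back face. Its axes turn with the door: x square to the door, from the back face into the cupboard; y along the door from hinge to free edge; z up. The door fills x from -16 to 0 mm, y from 0 to 296 mm.
- knob (a point): Centre of the knob's head: an aluminium disc 30 mm across, 14 mm thick, on a 14 mm neck on the door's front; its outer face is 36 mm out from the front, 258 mm from the hinge line, 38 mm below the door's top edge. Axes as hinge.
- latch: Back plate of the white plastic child latch, 30 mm wide, 212 mm from the hinge line. Origin: on the door's back face, 59.5 mm below its top edge; axes as hinge. Here a sprung arm 22 mm wide is mounted, reaching 87 mm into the cupboard; it bends down about a point 6 mm from the door, with an upturned hook 76 mm from the door. Let up before the hook has passed the strike, it catches again.
- press (a point): Middle of the arm's ribbed upper face as designed, 25 mm from the door's back, 51.5 mm below its top edge; turns with the door (axes as hinge) but does not follow the bending. At rest the face rises 0.28 rad away from the door. The latch sits in slotted screw holes: arm and hook are up to 4.5 mm higher or lower than this, differently each time, not measured.
- hook (a point): Hook's top as designed (same unmeasured 4.5 mm). It overlaps the strike by 6 to 15 mm, lets go at 0.08 to 0.20 rad of bend; the arm's stop is at 0.225. Bending moment: 0.08 N m at first, 0.09 to 0.11 to let go, 0.12 at the stop (6.7 N pressed 24 mm from the door, 4.6 N at 32 mm). Tugging while pressing binds it; easing the door in 1 mm frees it. Pressing over 12 N or tugging over 18 N breaks it.
- strike: White plastic strike under the cupboard's top panel that the hook catches on: 50 mm wide, its lip hangs 16.5 mm below the 16 mm thick panel, about 40 mm behind the front edge. Origin: underside of the panel at the front edge; x into the cupboard. With the door on the catch the gap between the door's back and the front edge is about 35 mm at the latch, open from above.
- cabinet: Oak cupboard, 180 mm deep (x), 300 mm wide (y), 260 mm high, fixed. Origin: centre of its underside; -x is its front. The door hangs in front of the carcass and its top is bare.
- caddy: Round aluminium caddy, 91 mm across, 150 mm high, with a white and a black remote standing in it, 218 mm high in all. Loose; origin: centre of its foot. Leave it.
- elephant: White ceramic elephant figurine, about 150 mm long, 87 mm high. Loose; origin: on the ground between its feet. Leave it.
- tray: Dark silicone tray 110 by 150 mm, 22 mm high, with two loose AA batteries. Loose; origin: centre of its underside. Leave it.

How it is judged:
By the outcome, as a careful person would: the job done as asked, in the order asked, and still so for the second after the job is handed in, with the robot touching nothing.
It also fails if it takes over 64 s, if anything falls off the work surface, if the arm or the gripper's body presses on something with over 40 N, if the wrist force passes 120 N, or if a joint passes its speed limit or range.

### The arm

A 6-joint arm with a two-finger parallel gripper is mounted at the origin on the work surface. World frame = base frame: x ahead of the robot, y to its left, z up, the work surface at z = 0. Lengths are in m, angles in rad, forces in N, time in s.
With the tool pointing down it reaches from about 0.3 to 0.775 m from the base axis. Payload 14.6 kg.
Tool frame: the origin (TCP) lies midway between the tips of the shut fingers; the grasp point (between the pads) lies 19 mm behind it (ctrl.grip_depth is the z of the grasp point in the tool frame, in m); z points along the fingers, y is the line along which they close (so a half turn about z gives the same grasp; the last joint's range is limited). The gripper opens to 94 mm and grips with 3 to 60 N. Pads are 16 mm wide; open, the fingers measure 119 mm over their backs; the gripper's body (75 mm by 177 mm) begins 78 mm behind the grasp point.
Start: joints at [1.26, 0.3, 1.521, -0, 1.321, -0.067], TCP at [0.133, 0.534, 0.205] pointing down, gripper open.
Joint ranges: [-3.03, 3.03], [-0.79, 2.21], [0.23, 2.52], [-1.04, 4.18], [0, 3.07], [-2.55, 2.55]. Speed limits (rad/s): [2.22, 2.22, 2.57, 3.14, 3.14, 3.14].

### API

Orientations are given as [roll, pitch, yaw] about the fixed x, y, z axes, in that order (R = Rz(yaw) Ry(pitch) Rx(roll)).
In Python, from station import ctrl gives the robot as it stands. The module is installed in compiled form; this text tells all that it offers.
- The arm moves only by the tool carry_out, never from a script. Its argument "commands" is a list of rows, each a list of 3 entries, a list of its own where there are three numbers: the closure, from 0 (fully open) to 1 (shut), then the shift along the tool's x, y, z in mm, then the turn, a rotation vector about the tool's x, y, z in rad. In form: [[gripper, [tx, ty, tz], [wx, wy, wz]], ...]. A call has 1 to 10 rows; each row shifts and turns the commanded pose from where the row before left it, along the tool's axes as they then stand; what a row does not reach is not made up. A row lasts 1/8 s, in which the tool goes at most 62.5 mm and 10.7 degrees, less where a joint would pass 70% of its speed; a pose out of reach is approached as far as the arm can. A call with a gripper value outside its range is refused whole. The fingers move at their own pace and stop on an object; "squeeze" is the grip in N (left out, the last holds). Time passes only in rows, so rows that do not move let the fingers close. It gives the time, the measured TCP pose, the force, the opening and the grip force at its end, in the units of the state.
- ctrl.get_obs(): the state, without advancing time (a new reading comes with each control period).
- ctrl.camera(name): name is "scene" or "top"; returns a dict with "img" (420x560x3 uint8, blue, green, red), "camera_matrix" (3x3 intrinsics, pixels), "rvec" (rotation vector, rad) and "tvec" (3), from world to camera coordinates, as OpenCV has them. Camera axes: x right, y down, z forward; pixel columns grow to the right and rows downward; lengths in m; the calibration is good to about 2 mm. A picture is of the moment at which its call begins. There is no depth.
- ctrl.hand_in(): hands the job in; it is judged then, once.
Trained networks look in the newest picture that a camera, given by its name, has taken for a name from the list of things; names that differ only in an ending like _2 or _b are one class to them, and where a whole thing is asked for, a point or a joint stands for the part that bears it (a point fixed in the world has none). Each returns a list of dicts, best first, with "score" (0 to 1); they miss things now and then, are a little off and sometimes report something else, mostly with a low value. They report only what shows in the picture. A call takes as long as a camera call.
- ctrl.outline_of(thing, camera): "region" (420x560 bool, what is visible of it).
- ctrl.place_of(thing, camera): "at" ([x, y, z] in m, in world coordinates, good to about 4 mm: a listed point, or the origin of a listed thing).
The state is a dict: "time_s": time; "qpos": joint angles; "joint_vel": joint speeds; "tau": joint torques, N m; "ee_pos": TCP position; "eef_rot": TCP orientation; "force": force on the tool from outside, world axes, zero at the start; "moment": the same for the moment, N m; "grip_width": finger opening in m; "grip_force": force on a finger pad.
Only numpy, scipy, OpenCV 4.12 (cv2) and the standard library are available. Lean on these libraries where they do the work, as an engineer would, in place of code of your own. Each camera call takes 0.05 s, during which the arm holds its last target. There are 200 camera calls.

## Working session

There is one attempt and no reset: what is moved stays moved. The work goes in short steps, Python scripts to look and compute and a tool call to move; the robot and the scene stay as the last step left them, time stands still between calls to the robot, and variables do not carry over. Pictures are saved under pics/ and viewed, at most 10 in all, crops included, and the job is handed in when it is done.

Besides the shell and the picture viewer there is one more tool, called after "Emit:" by a JSON object that holds its "api" and its "payload", one argument or row to a line. carry_out: Moves the arm, as the interface text tells. Its arguments: {"type":"object","properties":{"commands":{"type":"array","items":{"type":"array"}},"squeeze":{"type":"number"}},"required":["commands"]}

```bash
mkdir -p pics; python3 - <<'E'
from station import ctrl
import cv2
o=ctrl.get_obs();print(o)
for c in("scene","top"):
    r=ctrl.camera(c);cv2.imwrite(f"pics/{c}0.png",r["img"])
    for t in("hinge","knob","latch","press","hook","strike","cabinet","caddy","elephant","tray"):
        print(c,t,[(round(d["score"],2),[round(float(v),4) for v in d["at"]]) for d in ctrl.place_of(t,c)[:2]])
a=cv2.imread("pics/scene0.png");b=cv2.imread("pics/top0.png")
cv2.imwrite("pics/both0.png",cv2.resize(cv2.vconcat([a,b]),(400,600)))
E
```

```text
{'time_s': 0.0, 'qpos': array([ 1.26039326e+00,  3.00471850e-01,  1.52159158e+00, -1.55053125e-06,
        1.32070005e+00, -6.66285454e-02]), 'joint_vel': array([-1.85286026e-03,  5.60785897e-04, -7.11044109e-04,  6.25489178e-05,
        5.43350373e-04,  1.30128491e-04]), 'tau': array([ 8.68250027e-05, -5.31822145e+01, -3.52728903e+01,  7.07405386e-02,
        2.44486704e-02, -3.44490729e-05]), 'ee_pos': array([0.13268854, 0.5334786 , 0.20488148]), 'eef_rot': array([-3.14042433e+00, -7.64540670e-05,  2.89781847e+00]), 'force': array([-0.75582411,  0.95541779, -0.05921319]), 'moment': array([-0.0050588 , -0.031086  , -0.03131411]), 'grip_force': 0.0, 'grip_width': 0.09378737375296825}
scene hinge [(0.72, [0.6758, -0.1666, 0.2565])]
scene knob [(0.68, [0.6111, 0.0832, 0.2246])]
scene latch [(0.53, [0.6727, -0.1659, 0.2599])]
scene press []
scene hook []
scene strike [(0.27, [0.6772, -0.1678, 0.2592])]
scene cabinet []
scene caddy []
scene elephant [(0.82, [0.6685, -0.3141, -0.0025])]
scene tray [(0.63, [0.4756, 0.2292, 0.0006])]
top hinge [(0.76, [0.6758, -0.1651, 0.2568])]
top knob [(0.9, [0.6065, 0.0797, 0.2198])]
top latch []
top press []
top hook []
top strike [(0.36, [0.669, -0.3132, -0.0002])]
top cabinet [(0.96, [0.7527, -0.0142, 0.0019])]
top caddy [(0.81, [0.657, 0.231, -0.0042])]
top elephant [(0.67, [0.6676, -0.314, -0.0004])]
top tray [(0.86, [0.4753, 0.236, -0.0026])]
```

View pics/scene0.png

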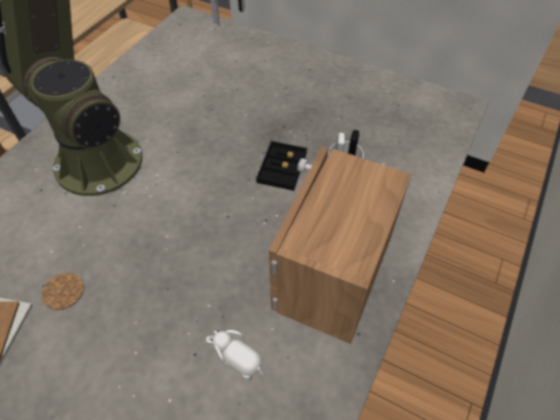

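View pics/top0.png

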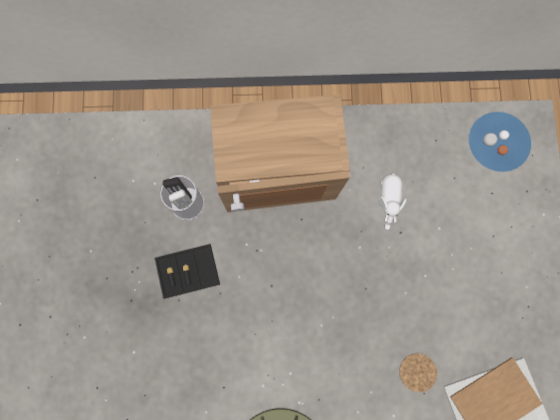

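The scene picture shows the cupboard with its door shut, the knob at about (304,165), the tray at (283,165) and the caddy at (347,150). The top picture shows the knob at (237,203), the door's top edge from about (217,187) to (347,175), the caddy at (182,195) and the elephant at (391,195). Next I'll refine the yaw from a crop and plan the approach.

```bash
cat > h.py <<'E'
import numpy as np, cv2
from scipy.spatial.transform import Rotation as R
from station import ctrl
def unproj(r,uv,z):
    Rm=cv2.Rodrigues(np.array(r["rvec"],float))[0];C=-Rm.T@np.ravel(r["tvec"])
    d=Rm.T@np.linalg.solve(np.array(r["camera_matrix"]),[uv[0],uv[1],1.]);return C+d*(z-C[2])/d[2]
def proj(r,p):
    return cv2.projectPoints(np.array([p],float),np.array(r["rvec"],float),np.array(r["tvec"],float),r["camera_matrix"],None)[0].ravel()
def tool(o=None):
    o=o or ctrl.get_obs();return np.array(o["ee_pos"]),R.from_euler("xyz",o["eef_rot"])
def rel(goal,yaw,p=None,Rt=None):
    """shift mm in current tool axes, and turn, to reach goal with tool down"""
    if p is None:p,Rt=tool()
    G=R.from_euler("xyz",[np.pi,0,yaw]);return Rt.inv().apply(np.array(goal)-p)*1e3,(Rt.inv()*G).as_rotvec()
E
python3 - <<'E'
from h import *
r=ctrl.camera("top");im=r["img"]
cv2.imwrite("pics/c1.png",cv2.resize(im[85:220,190:370],None,fx=4,fy=4,interpolation=cv2.INTER_CUBIC))
for uv in[(213,103),(341,97),(347,163),(217,175),(217,187),(347,175)]:print(uv,unproj(r,uv,.26).round(4))
H=[];K=[]
for i in range(3):
    for c in("top","scene"):
        ctrl.camera(c);
        for L,t in((H,"hinge"),(K,"knob")):
            q=ctrl.place_of(t,c)
            if q:L.append(q[0]["at"])
print(np.median(H,0),np.median(K,0),np.std(H,0),np.std(K,0))
print(rel([.133,.534,.33],3.23)[0],rel([.609,.0815,.33],3.23))
E
```

```text
(213, 103) [0.8407 0.1315 0.26  ]
(341, 97) [ 0.847  -0.1616  0.26  ]
(347, 163) [ 0.6909 -0.1668  0.26  ]
(217, 175) [0.6716 0.1242 0.26  ]
(217, 187) [0.6442 0.1245 0.26  ]
(347, 175) [ 0.6633 -0.1653  0.26  ]
[ 0.6758 -0.1663  0.2568] [0.60655 0.0822  0.2226 ] [0.00061283 0.00168589 0.00288136] [0.00168399 0.00252482 0.00150333]
[  -0.15531963    0.32915046 -124.56155755] (array([-571.30813152, -323.88793027, -124.55661213]), array([-2.39844135e-05, -9.74296544e-06, -3.32205360e-01]))
```

View pics/c1.png

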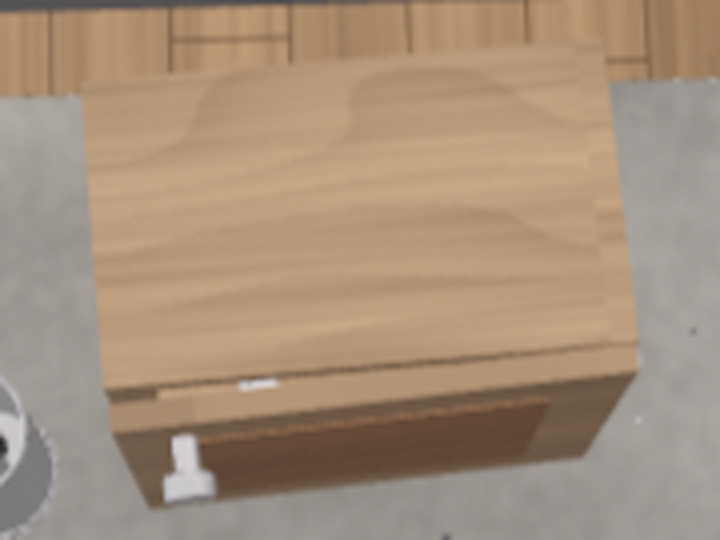

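The crop shows the door slightly ajar: there is a dark gap at (130,393) and the latch shows white at (258,384). The cabinet's yaw is about 0.06 and the door's is about 0.09. I'm moving above the knob.

Emit:
{"api": "carry_out", "payload": {
  "commands": [
    [0.4,[0,0,-60],[0,0,-0.166]],
    [0.4,[0,0,-65],[0,0,-0.166]],
    [0.4,[-33,-38,0],[0,0,0]],
    [0.4,[-33,-38,0],[0,0,0]],
    [0.4,[-33,-38,0],[0,0,0]],
    [0.4,[-33,-38,0],[0,0,0]],
    [0.4,[-33,-38,0],[0,0,0]],
    [0.4,[-33,-38,0],[0,0,0]],
    [0.4,[-33,-38,0],[0,0,0]],
    [0.4,[-33,-38,0],[0,0,0]]
  ],
  "squeeze": 15
}}

```text
time_s: 3.3
ee_pos: [0.4235, 0.2528, 0.3281]
eef_rot: [3.141, 0.0, -3.053]
force: [0.1, 0.8, -0.3]
grip_width: 0.0568
grip_force: 0.0
```

Emit:
{"api": "carry_out", "payload": {
  "commands": [
    [0.4,[-33,-38,0],[0,0,0]],
    [0.4,[-33,-38,0],[0,0,0]],
    [0.4,[-33,-38,0],[0,0,0]],
    [0.4,[-33,-38,0],[0,0,0]],
    [0.4,[0,0,0],[0,0,0]],
    [0.4,[0,0,0],[0,0,0]]
  ]
}}

```text
time_s: 4.05
ee_pos: [0.5671, 0.1147, 0.3279]
eef_rot: [3.141, -0.0, -3.053]
force: [-0.4, 0.3, -0.4]
grip_width: 0.0566
grip_force: 0.0
```

```bash
python3 - <<'E'
from h import *
o=ctrl.get_obs();print(o["time_s"],tool(o)[0],o["eef_rot"],o["force"],o["grip_width"])
print(rel([.6075,.082,.203],np.pi+.092))
r=ctrl.camera("scene");cv2.imwrite("pics/c2.png",cv2.resize(r["img"][80:260,220:430],None,fx=3,fy=3))
E
```

```text
4.05 [0.56710366 0.114712   0.32788001] [ 3.14142535e+00 -2.33675865e-04 -3.05344945e+00] [-0.40568233  0.34743569 -0.39123748] 0.056626222165119144
(array([-37.38908565, -36.16195528, 124.86522312]), array([ 0.00016776, -0.00023335, -0.00385682]))
```

View pics/c2.png

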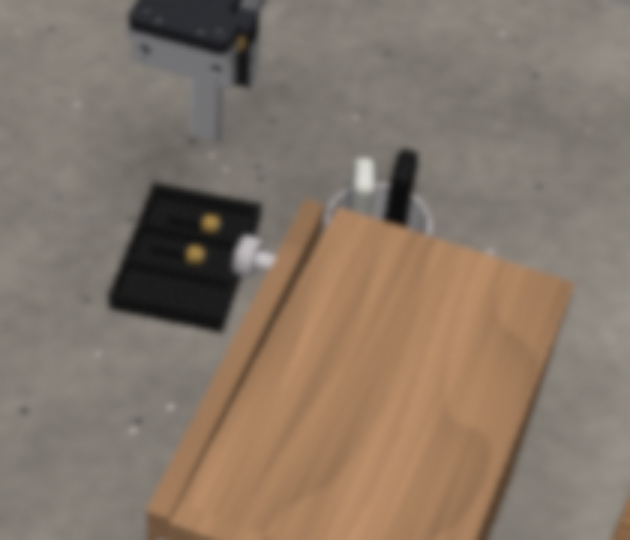

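The crop shows the gripper clear to the upper left of the knob, whose head is at (247,255). I'm going above it, then down.

Emit:
{"api": "carry_out", "payload": {
  "commands": [
    [0.4,[-19,-18,0],[0,0,0]],
    [0.4,[-18,-18,0],[0,0,0]],
    [0.4,[0,0,30],[0,0,0]],
    [0.4,[0,0,30],[0,0,0]],
    [0.4,[0,0,30],[0,0,0]],
    [0.4,[0,0,20],[0,0,0]],
    [0.4,[0,0,15],[0,0,0]],
    [0.4,[0,0,0],[0,0,0]]
  ]
}}

```text
time_s: 5.1
ee_pos: [0.6069, 0.0824, 0.2025]
eef_rot: [3.142, -0.001, -3.053]
force: [0.1, 0.5, 0.5]
grip_width: 0.0563
grip_force: 0.0
```

Emit:
{"api": "carry_out", "payload": {
  "commands": [
    [1.0,[0,0,0],[0,0,0]],
    [1.0,[0,0,0],[0,0,0]],
    [1.0,[0,0,0],[0,0,0]],
    [1.0,[0,0,0],[0,0,0]]
  ],
  "squeeze": 10
}}

```text
time_s: 5.6
ee_pos: [0.6072, 0.0839, 0.2035]
eef_rot: [3.138, 0.0, -3.052]
force: [-3.7, 12.4, 2.3]
grip_width: 0.0299
grip_force: 10.0
```

```bash
python3 - <<'E'
from h import *
o=ctrl.get_obs();print(o["time_s"],tool(o)[0],o["eef_rot"],o["force"],o["moment"],o["grip_width"],o["grip_force"])
r=ctrl.camera("top");cv2.imwrite("pics/c3.png",cv2.resize(r["img"][130:230,180:370],None,fx=3,fy=3))
E
```

```text
5.6 [0.60715096 0.08389005 0.20354788] [ 3.13814122e+00  3.32838103e-04 -3.05212523e+00] [-3.73990102 12.39043112  2.25755732] [2.42883465 0.62898683 0.04957343] 0.029911389800266214 10.00067476183176
```

View pics/c3.png

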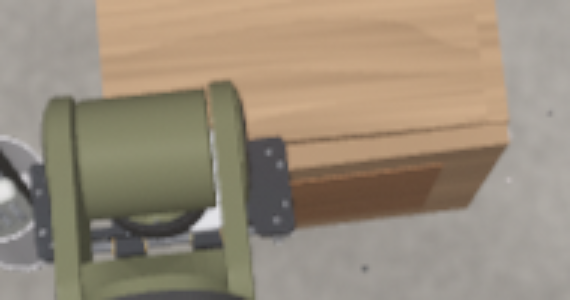

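The knob is gripped: the opening reads 29.9 mm and the picture shows the gripper astride it at the left. I'm relieving the side load and drawing the door out slowly.

Emit:
{"api": "carry_out", "payload": {
  "commands": [
    [1.0,[0,1.5,0],[0,0,0]],
    [1.0,[2.6,-0.5,0],[0,0,-0.01]],
    [1.0,[2.6,-0.5,0],[0,0,-0.01]],
    [1.0,[2.6,-0.5,0],[0,0,-0.01]],
    [1.0,[2.6,-0.5,0],[0,0,-0.01]],
    [1.0,[2.6,-0.5,0],[0,0,-0.01]],
    [1.0,[2.6,-0.5,0],[0,0,-0.01]],
    [1.0,[2.6,-0.5,0],[0,0,-0.01]],
    [1.0,[0,0,0],[0,0,0]]
  ]
}}

```text
time_s: 6.78
ee_pos: [0.5893, 0.0785, 0.2035]
eef_rot: [3.14, 0.001, -2.982]
force: [-2.6, 8.6, 3.6]
grip_width: 0.0299
grip_force: 10.0
```

Emit:
{"api": "carry_out", "payload": {
  "commands": [
    [1.0,[2.6,0.5,0],[0,0,-0.01]],
    [1.0,[2.6,0,0],[0,0,-0.01]],
    [1.0,[1.3,-0.2,0],[0,0,-0.005]],
    [1.0,[1.3,-0.2,0],[0,0,-0.005]],
    [1.0,[0,0,0],[0,0,0]]
  ]
}}

```text
time_s: 7.4
ee_pos: [0.5821, 0.076, 0.2034]
eef_rot: [-3.141, 0.001, -2.953]
force: [0.6, -1.1, 5.6]
grip_width: 0.0293
grip_force: 10.0
```

Emit:
{"api": "carry_out", "payload": {
  "commands": [
    [1.0,[1.3,-0.2,0],[0,0,-0.005]],
    [1.0,[0,0,0],[0,0,0]]
  ]
}}

```text
time_s: 7.65
ee_pos: [0.5808, 0.0755, 0.2034]
eef_rot: [-3.141, 0.001, -2.948]
force: [-0.2, -1.8, 5.7]
grip_width: 0.0298
grip_force: 10.0
```

Emit:
{"api": "carry_out", "payload": {
  "commands": [
    [1.0,[1.3,-0.2,0],[0,0,-0.005]],
    [1.0,[0,0,0],[0,0,0]]
  ]
}}

```text
time_s: 7.9
ee_pos: [0.5796, 0.075, 0.2034]
eef_rot: [-3.141, 0.001, -2.943]
force: [-0.1, -1.3, 5.1]
grip_width: 0.0296
grip_force: 10.0
```

Emit:
{"api": "carry_out", "payload": {
  "commands": [
    [1.0,[1.3,-0.2,0],[0,0,-0.005]],
    [1.0,[0,0,0],[0,0,0]]
  ]
}}

```text
time_s: 8.15
ee_pos: [0.5784, 0.0745, 0.2034]
eef_rot: [-3.141, 0.001, -2.939]
force: [0.9, -1.3, 5.8]
grip_width: 0.0294
grip_force: 10.0
```

Emit:
{"api": "carry_out", "payload": {
  "commands": [
    [1.0,[1.3,-0.2,0],[0,0,-0.005]],
    [1.0,[0,0,0],[0,0,0]]
  ]
}}

```text
time_s: 8.4
ee_pos: [0.5772, 0.074, 0.2034]
eef_rot: [-3.141, 0.001, -2.933]
force: [1.0, -1.3, 5.8]
grip_width: 0.0297
grip_force: 10.0
```

Emit:
{"api": "carry_out", "payload": {
  "commands": [
    [1.0,[1.0,-0.2,0],[0,0,-0.004]],
    [1.0,[0,0,0],[0,0,0]]
  ]
}}

```text
time_s: 8.65
ee_pos: [0.5762, 0.0737, 0.2034]
eef_rot: [-3.141, 0.001, -2.93]
force: [1.2, -0.9, 5.7]
grip_width: 0.0298
grip_force: 10.0
```

Emit:
{"api": "carry_out", "payload": {
  "commands": [
    [1.0,[1.0,-0.2,0],[0,0,-0.004]],
    [1.0,[0,0,0],[0,0,0]]
  ]
}}

```text
time_s: 8.9
ee_pos: [0.5753, 0.0733, 0.2034]
eef_rot: [-3.141, 0.001, -2.926]
force: [0.1, -1.0, 5.2]
grip_width: 0.0296
grip_force: 10.0
```

Emit:
{"api": "carry_out", "payload": {
  "commands": [
    [1.0,[1.0,-0.2,0],[0,0,-0.004]],
    [1.0,[0,0,0],[0,0,0]]
  ]
}}

```text
time_s: 9.15
ee_pos: [0.5744, 0.0729, 0.2034]
eef_rot: [-3.141, 0.001, -2.921]
force: [0.4, -0.9, 5.5]
grip_width: 0.03
grip_force: 10.0
```

Emit:
{"api": "carry_out", "payload": {
  "commands": [
    [1.0,[1.0,-0.2,0],[0,0,-0.004]],
    [1.0,[0,0,0],[0,0,0]]
  ]
}}

```text
time_s: 9.4
ee_pos: [0.5735, 0.0726, 0.2034]
eef_rot: [-3.141, 0.001, -2.917]
force: [1.4, -0.6, 5.5]
grip_width: 0.0295
grip_force: 10.0
```

Emit:
{"api": "carry_out", "payload": {
  "commands": [
    [1.0,[1.0,-0.2,0],[0,0,-0.004]],
    [1.0,[0,0,0],[0,0,0]]
  ]
}}

```text
time_s: 9.65
ee_pos: [0.573, 0.0724, 0.2034]
eef_rot: [-3.141, 0.002, -2.913]
force: [6.1, 0.4, 3.9]
grip_width: 0.0298
grip_force: 10.0
```

The latch has caught, with 6 N at the tool. I'm easing the door in a little, releasing the knob and rising.

Emit:
{"api": "carry_out", "payload": {
  "commands": [
    [1.0,[-1.0,0.2,0],[0,0,0.004]],
    [1.0,[-1.0,0.2,0],[0,0,0.004]],
    [1.0,[0,0,0],[0,0,0]]
  ]
}}

```text
time_s: 10.02
ee_pos: [0.5744, 0.0729, 0.2034]
eef_rot: [-3.141, 0.001, -2.922]
force: [0.7, -2.6, 5.9]
grip_width: 0.0297
grip_force: 10.0
```

Emit:
{"api": "carry_out", "payload": {
  "commands": [
    [0.4,[0,0,0],[0,0,0]],
    [0.4,[0,0,0],[0,0,0]],
    [0.4,[0,0,0],[0,0,0]],
    [0.4,[0,0,-20],[0,0,0]],
    [0.4,[0,0,-40],[0,0,0]],
    [0.4,[0,0,-50],[0,0,0]],
    [0.4,[40,30,0],[0,0,0]],
    [0.4,[40,30,0],[0,0,0]],
    [0.4,[40,30,0],[0,0,0]],
    [1,[40,30,0],[0,0,0]]
  ]
}}

```text
time_s: 11.28
ee_pos: [0.3902, 0.156, 0.3128]
eef_rot: [3.142, -0.0, -2.922]
force: [0.7, -0.1, 1.1]
grip_width: 0.0494
grip_force: 0.0
```

```bash
python3 - <<'E'
from h import *
o=ctrl.get_obs();print(o["time_s"],tool(o)[0],o["eef_rot"],o["force"],o["moment"])
for c in("top","scene"):
    r=ctrl.camera(c)
    if c=="top":cv2.imwrite("pics/c4.png",cv2.resize(r["img"][85:220,190:370],None,fx=4,fy=4,interpolation=cv2.INTER_CUBIC))
    for t in("hinge","knob","press","hook","strike","latch"):
        print(c,t,[(round(d["score"],2),np.round(d["at"],4)) for d in ctrl.place_of(t,c)[:2]])
    for a in(.2,.22,.24):
        h=np.array([.676,-.167,.26]);dx=np.array([np.cos(a),np.sin(a),0]);dy=np.array([-np.sin(a),np.cos(a),0])
        print(a,[(proj(r,h+x*dx+y*dy).round(1)-[190,85])*4 for x,y in((0,0),(-.016,0),(0,.296),(-.016,.296),(.025,.212))] )
E
```

```text
11.275 [0.39020927 0.15598579 0.31282101] [ 3.14155802e+00 -6.87911339e-05 -2.92157022e+00] [ 0.66220773 -0.05021467  1.13150454] [ 0.06722337 -0.04698794 -0.01527037]
top hinge [(0.82, array([ 0.6746, -0.168 ,  0.2564]))]
top knob [(0.86, array([0.5739, 0.0715, 0.2229]))]
top press [(0.47, array([0.6476, 0.0399, 0.2074]))]
top hook []
top strike [(0.26, array([ 0.7566, -0.0095,  0.0013]))]
top latch []
0.2 [array([629.6, 338. ]), array([636.8, 365.2]), array([111.2, 455.6]), array([117.2, 483.6]), array([249.6, 379.2])]
0.22 [array([629.6, 338. ]), array([637.6, 364.8]), array([113.6, 466. ]), array([120. , 493.6]), array([250.4, 386.8])]
0.24 [array([629.6, 338. ]), array([638. , 364.8]), array([116. , 476.4]), array([123.2, 503.6]), array([251.6, 394. ])]
scene hinge [(0.94, array([ 0.6731, -0.1685,  0.2597]))]
scene knob [(0.78, array([0.5739, 0.0774, 0.2216]))]
scene press [(0.67, array([0.6482, 0.0435, 0.2067]))]
scene hook []
scene strike []
scene latch [(0.48, array([0.6239, 0.0346, 0.203 ])), (0.27, array([ 0.6674, -0.3131, -0.0046]))]
0.2 [array([351.6, 666. ]), array([319.2, 658. ]), array([503.2, 234. ]), array([475.6, 228.4]), array([510.4, 352.4])]
0.22 [array([351.6, 666. ]), array([319.2, 658.4]), array([492.8, 232. ]), array([465.2, 226.4]), array([502.8, 350. ])]
0.24 [array([351.6, 666. ]), array([318.8, 658.8]), array([482.4, 230. ]), array([454.8, 225.2]), array([495.2, 347.6])]
```

View pics/c4.png

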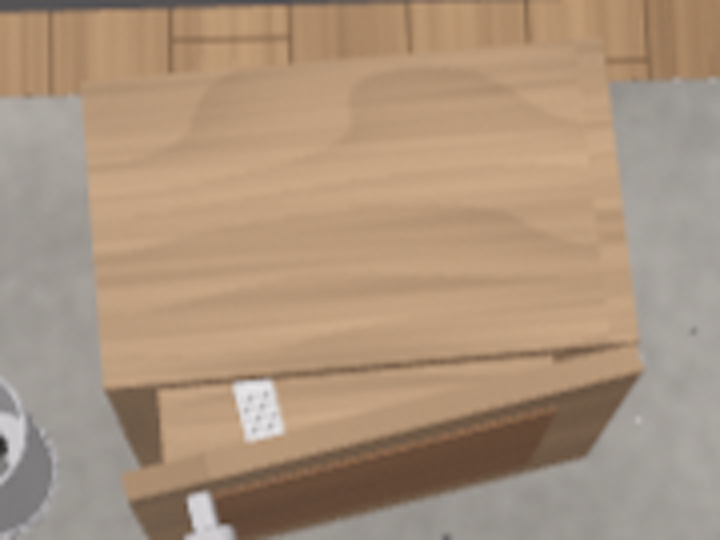

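The top crop shows the door held ajar on the catch. Its free corner is at (122,473), the ribbed arm is at (262,410), and the gap runs from row 375 to 438, about 36 mm. I'm turning the shut fingers across the gap and moving above it.

Emit:
{"api": "carry_out", "payload": {
  "commands": [
    [1,[0,0,0],[0,0,0.157]],
    [1,[0,0,0],[0,0,0.157]],
    [1,[0,0,0],[0,0,0.157]],
    [1,[0,0,0],[0,0,0.157]],
    [1,[0,0,0],[0,0,0.157]],
    [1,[0,0,0],[0,0,0.157]],
    [1,[0,0,0],[0,0,0.157]],
    [1,[0,0,0],[0,0,0.157]],
    [1,[0,0,0],[0,0,0.157]],
    [1,[0,0,0],[0,0,0.157]]
  ]
}}

```text
time_s: 13.22
ee_pos: [0.3919, 0.1555, 0.3129]
eef_rot: [-3.141, 0.0, 1.786]
force: [0.3, -0.5, -0.2]
grip_width: 0.0005
grip_force: 0.0
```

Emit:
{"api": "carry_out", "payload": {
  "commands": [
    [1,[-28,37,0],[0,0,0]],
    [1,[-28,37,0],[0,0,0]],
    [1,[-28,37,0],[0,0,0]],
    [1,[-28,37,0],[0,0,0]],
    [1,[-28,37,0],[0,0,0]],
    [1,[-27,38,0],[0,0,0]],
    [1,[0,0,0],[0,0,0]],
    [1,[0,0,0],[0,0,0]]
  ]
}}

```text
time_s: 14.22
ee_pos: [0.6457, 0.0417, 0.3127]
eef_rot: [-3.141, -0.0, 1.792]
force: [-0.4, 0.5, 0.1]
grip_width: 0.0005
grip_force: 0.0
```

```bash
python3 - <<'E'
from h import *
o=ctrl.get_obs();print(o["time_s"],tool(o)[0],o["eef_rot"],o["force"],o["grip_width"],o["qpos"])
print(rel([.644,.0417,.270],np.pi/2+.22))
r=ctrl.camera("scene");cv2.imwrite("pics/c5.png",cv2.resize(r["img"][80:260,220:430],None,fx=3,fy=3))
E
```

```text
14.225 [0.64570938 0.04171568 0.31270126] [-3.14108062e+00 -2.14475514e-04  1.79178654e+00] [-0.41291037  0.51379181  0.05184741] 0.000541848042594873 [ 7.87818740e-03  4.82973428e-01  1.02682190e+00  1.01518718e-04
  1.63234314e+00 -2.13105865e-01]
(array([ 0.35022858, -1.64938444, 42.70219024]), array([-0.00051214, -0.00021422,  0.00099027]))
```

View pics/c5.png

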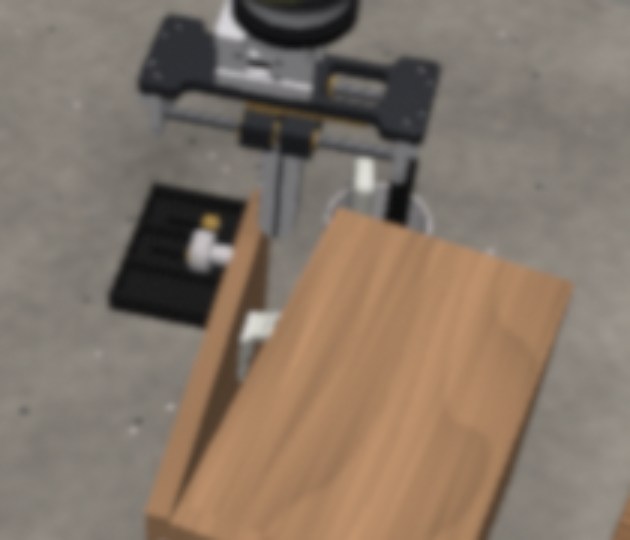

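The fingers hang over the gap: tips at about (280,230) in the crop, latch at (258,330). I'm descending between the door and the front edge.

Emit:
{"api": "carry_out", "payload": {
  "commands": [
    [1,[0,-2,22],[0,0,0]],
    [1,[0,0,20],[0,0,0]],
    [1,[0,0,10],[0,0,0]],
    [1,[0,0,8],[0,0,0]],
    [1,[0,0,8],[0,0,0]],
    [1,[0,0,8],[0,0,0]],
    [1,[0,0,7],[0,0,0]],
    [1,[0,0,0],[0,0,0]]
  ]
}}

```text
time_s: 15.28
ee_pos: [0.6439, 0.0411, 0.2294]
eef_rot: [-3.141, -0.0, 1.792]
force: [0.5, 0.8, 0.2]
grip_width: 0.0004
grip_force: 0.0
```

Emit:
{"api": "carry_out", "payload": {
  "commands": [
    [1,[0,-1,0],[0,0,0]],
    [1,[0,-1,0],[0,0,0]],
    [1,[0,0,0],[0,0,0]],
    [1,[0,0,0],[0,0,0]]
  ]
}}

```text
time_s: 15.78
ee_pos: [0.6421, 0.0406, 0.2301]
eef_rot: [3.141, 0.0, 1.792]
force: [-0.5, -0.0, 0.3]
grip_width: 0.0007
grip_force: 0.0
```

Emit:
{"api": "carry_out", "payload": {
  "commands": [
    [1,[0,0,5],[0,0,0]],
    [1,[0,0,4],[0,0,0]],
    [1,[0,0,3],[0,0,0]],
    [1,[0,0,2],[0,0,0]],
    [1,[0,0,0],[0,0,0]]
  ]
}}

```text
time_s: 16.4
ee_pos: [0.6421, 0.0407, 0.2158]
eef_rot: [-3.141, -0.0, 1.792]
force: [0.4, 0.1, -0.1]
grip_width: 0.0004
grip_force: 0.0
```

Emit:
{"api": "carry_out", "payload": {
  "commands": [
    [1,[0,0,1],[0,0,0]],
    [1,[0,0,0],[0,0,0]]
  ]
}}

```text
time_s: 16.65
ee_pos: [0.6421, 0.0406, 0.2149]
eef_rot: [3.142, 0.0, 1.792]
force: [0.1, -0.2, 0.4]
grip_width: 0.0006
grip_force: 0.0
```

Emit:
{"api": "carry_out", "payload": {
  "commands": [
    [1,[0,0,1],[0,0,0]],
    [1,[0,0,0],[0,0,0]]
  ]
}}

```text
time_s: 16.9
ee_pos: [0.6421, 0.0407, 0.2139]
eef_rot: [-3.142, -0.0, 1.792]
force: [0.4, 0.6, 0.6]
grip_width: 0.0009
grip_force: 0.0
```

Emit:
{"api": "carry_out", "payload": {
  "commands": [
    [1,[0,0,1],[0,0,0]],
    [1,[0,0,0],[0,0,0]]
  ]
}}

```text
time_s: 17.15
ee_pos: [0.6421, 0.0406, 0.2128]
eef_rot: [-3.141, -0.0, 1.792]
force: [-1.0, -0.0, 0.1]
grip_width: 0.0004
grip_force: 0.0
```

Emit:
{"api": "carry_out", "payload": {
  "commands": [
    [1,[0,0,1],[0,0,0]],
    [1,[0,0,0],[0,0,0]]
  ]
}}

```text
time_s: 17.4
ee_pos: [0.6421, 0.0407, 0.2118]
eef_rot: [-3.141, -0.0, 1.792]
force: [-1.0, -0.2, -0.1]
grip_width: 0.0005
grip_force: 0.0
```

Emit:
{"api": "carry_out", "payload": {
  "commands": [
    [1,[0,0,1],[0,0,0]],
    [1,[0,0,0],[0,0,0]]
  ]
}}

```text
time_s: 17.65
ee_pos: [0.6421, 0.0407, 0.2109]
eef_rot: [-3.141, -0.0, 1.792]
force: [0.9, -0.4, -0.2]
grip_width: 0.0003
grip_force: 0.0
```

Emit:
{"api": "carry_out", "payload": {
  "commands": [
    [1,[0,0,1],[0,0,0]],
    [1,[0,0,0],[0,0,0]]
  ]
}}

```text
time_s: 17.9
ee_pos: [0.6421, 0.0406, 0.2098]
eef_rot: [-3.141, -0.0, 1.792]
force: [-0.3, 0.4, 0.5]
grip_width: 0.0006
grip_force: 0.0
```

Emit:
{"api": "carry_out", "payload": {
  "commands": [
    [1,[0,0,1],[0,0,0]],
    [1,[0,0,0],[0,0,0]]
  ]
}}

```text
time_s: 18.15
ee_pos: [0.6422, 0.0407, 0.2092]
eef_rot: [3.141, 0.0, 1.792]
force: [-0.0, 0.1, 1.8]
grip_width: 0.0006
grip_force: 0.8
```

Contact at z ≈ 0.2095. I'm pressing gradually.

Emit:
{"api": "carry_out", "payload": {
  "commands": [
    [1,[0,0,0.7],[0,0,0]],
    [1,[0,0,0],[0,0,0]]
  ]
}}

```text
time_s: 18.4
ee_pos: [0.6423, 0.0407, 0.2089]
eef_rot: [3.14, 0.0, 1.792]
force: [0.4, -0.5, 6.4]
grip_width: 0.0005
grip_force: 2.7
```

Emit:
{"api": "carry_out", "payload": {
  "commands": [
    [1,[0,0,1],[0,0,0]],
    [1,[0,0,0],[0,0,0]]
  ]
}}

```text
time_s: 18.65
ee_pos: [0.6425, 0.0407, 0.2081]
eef_rot: [3.14, 0.0, 1.792]
force: [0.8, 0.0, 7.1]
grip_width: 0.0006
grip_force: 3.2
```

Emit:
{"api": "carry_out", "payload": {
  "commands": [
    [1,[0,0,1],[0,0,0]],
    [1,[0,0,0],[0,0,0]]
  ]
}}

```text
time_s: 18.9
ee_pos: [0.6425, 0.0407, 0.2072]
eef_rot: [3.14, 0.0, 1.792]
force: [-0.1, 0.8, 7.4]
grip_width: 0.0005
grip_force: 3.6
```

The force implies contact only about 18 mm from the door. I'm lifting, opening the fingers by about 6 mm and pressing with a longer lever.

Emit:
{"api": "carry_out", "payload": {
  "commands": [
    [1,[0,0,-5],[0,0,0]],
    [0.93,[0,2,0],[0,0,0]],
    [0.93,[0,0,0],[0,0,0]],
    [0.93,[0,0,0],[0,0,0]]
  ]
}}

```text
time_s: 19.4
ee_pos: [0.644, 0.0411, 0.2109]
eef_rot: [-3.141, -0.0, 1.792]
force: [-0.5, 0.0, 0.0]
grip_width: 0.0068
grip_force: 0.0
```

Emit:
{"api": "carry_out", "payload": {
  "commands": [
    [0.93,[0,0,2],[0,0,0]],
    [0.93,[0,0,1],[0,0,0]],
    [0.93,[0,0,0],[0,0,0]]
  ]
}}

```text
time_s: 19.77
ee_pos: [0.6442, 0.0412, 0.2087]
eef_rot: [3.141, 0.0, 1.792]
force: [-0.3, 0.3, 5.1]
grip_width: 0.0067
grip_force: 2.4
```

Emit:
{"api": "carry_out", "payload": {
  "commands": [
    [0.93,[0,0,1],[0,0,0]],
    [0.93,[0,0,0],[0,0,0]]
  ]
}}

```text
time_s: 20.02
ee_pos: [0.6443, 0.0412, 0.2077]
eef_rot: [3.141, 0.0, 1.792]
force: [-0.2, 0.2, 5.4]
grip_width: 0.0064
grip_force: 2.7
```

Emit:
{"api": "carry_out", "payload": {
  "commands": [
    [0.93,[0,0,0.6],[0,0,0]],
    [0.93,[0,0,0],[0,0,0]]
  ]
}}

```text
time_s: 20.27
ee_pos: [0.6443, 0.0412, 0.2072]
eef_rot: [3.14, 0.0, 1.792]
force: [-0.3, 1.0, 5.2]
grip_width: 0.0069
grip_force: 2.9
```

Emit:
{"api": "carry_out", "payload": {
  "commands": [
    [0.93,[0,0,0.4],[0,0,0]],
    [0.93,[0,0,0],[0,0,0]]
  ]
}}

```text
time_s: 20.52
ee_pos: [0.6443, 0.0412, 0.2069]
eef_rot: [3.14, 0.0, 1.792]
force: [0.0, 0.7, 6.4]
grip_width: 0.007
grip_force: 3.0
```

Emit:
{"api": "carry_out", "payload": {
  "commands": [
    [0.93,[0,0,0.3],[0,0,0]],
    [0.93,[0.1,-1.0,0],[0,0,-0.005]],
    [0.93,[0,0,0],[0,0,0]]
  ]
}}

```text
time_s: 20.9
ee_pos: [0.6432, 0.0411, 0.2066]
eef_rot: [3.14, 0.0, 1.797]
force: [-0.7, 0.6, 5.8]
grip_width: 0.0064
grip_force: 3.0
```

Emit:
{"api": "carry_out", "payload": {
  "commands": [
    [0.93,[0.1,-1.0,0],[0,0,-0.005]],
    [0.93,[0,0,0],[0,0,0]]
  ]
}}

```text
time_s: 21.15
ee_pos: [0.6423, 0.0409, 0.2066]
eef_rot: [3.14, 0.0, 1.802]
force: [-0.3, 0.4, 6.3]
grip_width: 0.0064
grip_force: 3.0
```

Emit:
{"api": "carry_out", "payload": {
  "commands": [
    [0.93,[0.1,-1.0,0],[0,0,-0.005]],
    [0.93,[0,0,0],[0,0,0]]
  ]
}}

```text
time_s: 21.4
ee_pos: [0.6413, 0.0408, 0.2067]
eef_rot: [3.14, 0.0, 1.807]
force: [-0.0, -0.2, 6.1]
grip_width: 0.0065
grip_force: 3.0
```

Emit:
{"api": "carry_out", "payload": {
  "commands": [
    [0.93,[0.1,-1.0,0],[0,0,-0.005]],
    [0.93,[0,0,0],[0,0,0]]
  ]
}}

```text
time_s: 21.65
ee_pos: [0.6403, 0.0406, 0.2067]
eef_rot: [3.14, 0.0, 1.812]
force: [-0.2, -0.1, 6.2]
grip_width: 0.0067
grip_force: 3.0
```

Emit:
{"api": "carry_out", "payload": {
  "commands": [
    [0.93,[0.1,-1.0,0],[0,0,-0.005]],
    [0.93,[0,0,0],[0,0,0]]
  ]
}}

```text
time_s: 21.9
ee_pos: [0.6393, 0.0404, 0.2066]
eef_rot: [3.14, 0.0, 1.817]
force: [-0.1, 0.6, 6.2]
grip_width: 0.0067
grip_force: 3.0
```

Emit:
{"api": "carry_out", "payload": {
  "commands": [
    [0.93,[0.1,-1.0,0],[0,0,-0.005]],
    [0.93,[0,0,0],[0,0,0]]
  ]
}}

```text
time_s: 22.15
ee_pos: [0.6383, 0.0403, 0.2066]
eef_rot: [3.14, 0.0, 1.822]
force: [0.0, -0.5, 5.9]
grip_width: 0.0065
grip_force: 3.0
```

There is no tug after 6 mm, so the hook is clearing. I'm continuing with the arm held down.

Emit:
{"api": "carry_out", "payload": {
  "commands": [
    [0.93,[0.2,-2.1,0],[0,0,-0.01]],
    [0.93,[0.2,-2.1,0],[0,0,-0.01]],
    [0.93,[0.2,-2.1,0],[0,0,-0.01]],
    [0.93,[0,0,0],[0,0,0]]
  ]
}}

```text
time_s: 22.65
ee_pos: [0.632, 0.0391, 0.2067]
eef_rot: [3.14, 0.0, 1.852]
force: [-0.7, -0.5, 5.7]
grip_width: 0.0067
grip_force: 3.0
```

```bash
python3 - <<'E'
from h import *
for c in("top","scene"):
    ctrl.camera(c)
    for t in("hinge","knob"):print(c,t,[np.round(d["at"],4) for d in ctrl.place_of(t,c)[:1]])
E
```

```text
top hinge [array([ 0.6756, -0.1644,  0.2575])]
top knob []
scene hinge [array([ 0.6748, -0.1647,  0.2592])]
scene knob [array([ 0.4755,  0.2291, -0.0009])]
```

Emit:
{"api": "carry_out", "payload": {
  "commands": [
    [0.93,[0.2,-2.1,0],[0,0,-0.01]],
    [0.93,[0.2,-2.1,0],[0,0,-0.01]],
    [0.93,[0.2,-2.1,0],[0,0,-0.01]],
    [0.93,[0.2,-2.1,0],[0,0,-0.01]],
    [0.93,[0.2,-2.1,0],[0,0,-0.01]],
    [0.93,[0.2,-2.1,0],[0,0,-0.01]],
    [0.93,[0.2,-2.1,0],[0,0,-0.01]],
    [0.93,[0,0,0],[0,0,0]]
  ]
}}

```text
time_s: 23.95
ee_pos: [0.6176, 0.0358, 0.2067]
eef_rot: [3.14, 0.001, 1.922]
force: [0.4, -1.5, 5.6]
grip_width: 0.0067
grip_force: 3.0
```

Emit:
{"api": "carry_out", "payload": {
  "commands": [
    [0.93,[0.2,-2.1,0],[0,0,-0.01]],
    [0.93,[0.2,-2.1,0],[0,0,-0.01]],
    [0.93,[0.2,-2.1,0],[0,0,-0.01]],
    [0.93,[0.2,-2.1,0],[0,0,-0.01]],
    [0.93,[0.2,-2.1,0],[0,0,-0.01]],
    [0.93,[0.2,-2.1,0],[0,0,-0.01]],
    [0.93,[0.2,-2.1,0],[0,0,-0.01]],
    [0.93,[0.2,-2.1,0],[0,0,-0.01]],
    [0.93,[0.2,-2.1,0],[0,0,-0.01]],
    [0.93,[0,0,0],[0,0,0]]
  ]
}}

```text
time_s: 25.2
ee_pos: [0.5996, 0.03, 0.2067]
eef_rot: [3.14, 0.001, 2.012]
force: [0.1, -2.3, 6.4]
grip_width: 0.0064
grip_force: 3.0
```

```bash
python3 - <<'E'
from h import *
for c in("top","scene"):
    r=ctrl.camera(c);cv2.imwrite(f"pics/d_{c}.png",r["img"])
    for t in("hinge","knob"):print(c,t,[(d["score"],np.round(d["at"],4)) for d in ctrl.place_of(t,c)[:1]])
a=cv2.imread("pics/d_top.png")[100:240,180:380];b=cv2.imread("pics/d_scene.png")[80:220,220:420]
cv2.imwrite("pics/d.png",cv2.resize(cv2.hconcat([a,b]),None,fx=2,fy=2))
E
```

```text
top hinge [(0.86, array([ 0.6738, -0.1644,  0.2572]))]
top knob []
scene hinge [(0.56, array([ 0.6787, -0.1639,  0.2589]))]
scene knob [(0.83, array([0.5264, 0.0467, 0.2218]))]
```

View pics/d.png

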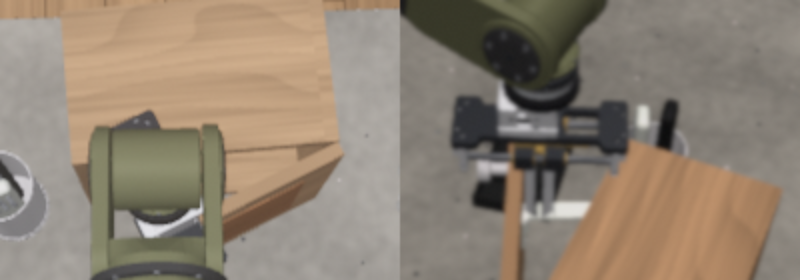

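Both views show the door at about 0.37 rad, with the hook out past the front edge and visible at (560,210). I'll go a little further, lift off the arm, and swing on by pushing the door's back.

Emit:
{"api": "carry_out", "payload": {
  "commands": [
    [0.93,[0.2,-2.1,0],[0,0,-0.01]],
    [0.93,[0.2,-2.1,0],[0,0,-0.01]],
    [0.93,[0.2,-2.1,0],[0,0,-0.01]],
    [0.93,[0.2,-2.1,0],[0,0,-0.01]],
    [0.93,[0.2,-2.1,0],[0,0,-0.01]],
    [0.93,[0.2,-2.1,0],[0,0,-0.01]],
    [0.93,[0.2,-2.1,0],[0,0,-0.01]],
    [0.93,[0,0,0],[0,0,0]],
    [0.93,[0,0,-8],[0,0,0]],
    [0.93,[0,0,-12],[0,0,0]]
  ]
}}

```text
time_s: 26.75
ee_pos: [0.5853, 0.0252, 0.2262]
eef_rot: [-3.141, -0.001, 2.082]
force: [0.2, -0.0, -0.2]
grip_width: 0.0063
grip_force: 0.0
```

Emit:
{"api": "carry_out", "payload": {
  "commands": [
    [0.93,[0.4,-4.2,0],[0,0,-0.02]],
    [0.93,[0.4,-4.2,0],[0,0,-0.02]],
    [0.93,[0.3,-6.3,0],[0,0,-0.03]],
    [0.93,[0.3,-6.3,0],[0,0,-0.03]],
    [0.93,[0.3,-6.3,0],[0,0,-0.03]],
    [0.93,[0.3,-6.3,0],[0,0,-0.03]],
    [0.93,[0.3,-6.3,0],[0,0,-0.03]],
    [0.93,[0.3,-6.3,0],[0,0,-0.03]],
    [0.93,[0.3,-6.3,0],[0,0,-0.03]],
    [0.93,[0,0,0],[0,0,0]]
  ]
}}

```text
time_s: 28.0
ee_pos: [0.5411, -0.0033, 0.2261]
eef_rot: [3.142, 0.0, 2.332]
force: [-0.5, -0.2, 1.3]
grip_width: 0.0071
grip_force: 0.0
```

```bash
python3 - <<'E'
from h import *
o=ctrl.get_obs();print(tool(o)[0],o["eef_rot"][2])
for c in("top","scene"):
    ctrl.camera(c)
    for t in("hinge","knob"):
        for d in ctrl.place_of(t,c)[:1]:
            v=np.array(d["at"])-[.6745,-.169,0];print(c,t,d["score"],np.round(d["at"],4),"a",np.arctan2(-v[0],v[1])-.1727)
E
```

```text
[ 0.54108059 -0.00331546  0.22610087] 2.33197313149872
top hinge 0.84 [ 0.6763 -0.1668  0.255 ] a -0.858429510906291
scene hinge 0.69 [ 0.6777 -0.1668  0.2599] a -1.141208980659928
scene knob 0.87 [ 0.4659 -0.0123  0.2224] a 0.7538286409191134
```

Emit:
{"api": "carry_out", "payload": {
  "commands": [
    [0.93,[0.3,-6.3,0],[0,0,-0.03]],
    [0.93,[0.3,-6.3,0],[0,0,-0.03]],
    [0.93,[0.3,-6.3,0],[0,0,-0.03]],
    [0.93,[0.3,-6.3,0],[0,0,-0.03]],
    [0.93,[0.3,-6.3,0],[0,0,-0.03]],
    [0.93,[0.3,-6.3,0],[0,0,-0.03]],
    [0.93,[0.3,-6.3,0],[0,0,-0.03]],
    [0.93,[0.3,-6.3,0],[0,0,-0.03]],
    [0.93,[0.3,-6.3,0],[0,0,-0.03]],
    [0.93,[0.3,-6.3,0],[0,0,-0.03]]
  ]
}}

```text
time_s: 29.55
ee_pos: [0.4997, -0.0502, 0.2259]
eef_rot: [3.141, -0.0, 2.633]
force: [-0.0, 0.1, 0.5]
grip_width: 0.0069
grip_force: 0.2
```

Emit:
{"api": "carry_out", "payload": {
  "commands": [
    [0.93,[0.3,-6.3,0],[0,0,-0.03]],
    [0.93,[0.3,-6.3,0],[0,0,-0.03]],
    [0.93,[0.3,-6.3,0],[0,0,-0.03]],
    [0.93,[0.3,-6.3,0],[0,0,-0.03]],
    [0.93,[0.3,-6.3,0],[0,0,-0.03]],
    [0.93,[0.3,-6.3,0],[0,0,-0.03]],
    [0.93,[0.3,-6.3,0],[0,0,-0.03]],
    [0.93,[0.3,-6.3,0],[0,0,-0.03]],
    [0.93,[0.3,-6.3,0],[0,0,-0.03]],
    [0.93,[0,0,0],[0,0,0]]
  ]
}}

```text
time_s: 30.8
ee_pos: [0.4758, -0.1016, 0.2259]
eef_rot: [-3.142, -0.0, 2.901]
force: [-0.1, 0.8, 0.7]
grip_width: 0.0068
grip_force: 0.0
```

```bash
python3 - <<'E'
from h import *
o=ctrl.get_obs();p=tool(o)[0];print(p,o["eef_rot"][2],np.hypot(p[0]-.6745,p[1]+.169),o["qpos"])
for c in("top","scene"):
    ctrl.camera(c)
    for t in("hinge","knob"):
        for d in ctrl.place_of(t,c)[:1]:
            v=np.array(d["at"])-[.6745,-.169,0];print(c,t,d["score"],np.round(d["at"],4),"a",np.arctan2(-v[0],v[1])-.1727)
E
```

```text
[ 0.4758031  -0.10158797  0.22594223] 2.9010959481196306 0.20982096724917532 [-2.85627147e-01  1.41173766e-01  1.66610187e+00 -3.88630719e-05
  1.33432173e+00 -1.61591766e+00]
top hinge 0.8 [ 0.6748 -0.1636  0.2563] a -0.22819850524571056
top knob 0.94 [ 0.4137 -0.1521  0.2223] a 1.3333861873005544
scene hinge 0.86 [ 0.6782 -0.1667  0.2585] a -1.1873300966744433
scene knob 0.63 [ 0.4133 -0.1498  0.2244] a 1.3247214003198557
```

Emit:
{"api": "carry_out", "payload": {
  "commands": [
    [0.93,[0.3,-6.3,0],[0,0,-0.03]],
    [0.93,[0.3,-6.3,0],[0,0,-0.03]],
    [0.93,[0.3,-6.3,0],[0,0,-0.03]],
    [0.93,[0.3,-6.3,0],[0,0,-0.03]],
    [0.93,[0.3,-6.3,0],[0,0,-0.03]],
    [0.93,[0.3,-6.3,0],[0,0,-0.03]],
    [0.93,[0.3,-6.3,0],[0,0,-0.03]],
    [0.93,[0.4,-4.2,0],[0,0,-0.02]],
    [0.93,[0.2,-2.1,0],[0,0,-0.01]],
    [0.93,[0.2,-2.1,0],[0,0,-0.01]]
  ]
}}

```text
time_s: 32.35
ee_pos: [0.4663, -0.153, 0.226]
eef_rot: [3.142, 0.0, -3.131]
force: [0.0, 1.4, -0.2]
grip_width: 0.0066
grip_force: 0.2
```

```bash
python3 - <<'E'
from h import *
o=ctrl.get_obs();p=tool(o)[0];print(p,o["eef_rot"][2],o["force"])
for c in("top","scene","top","scene"):
    ctrl.camera(c)
    for t in("knob",):
        for d in ctrl.place_of(t,c)[:1]:
            v=np.array(d["at"])-[.6745,-.1685,0];print(c,t,d["score"],np.round(d["at"],4),"a",np.arctan2(-v[0],v[1])-.1727)
E
```

```text
[ 0.46625386 -0.1530122   0.22595986] -3.1309701378181947 [ 0.00817599  1.36713994 -0.20967852]
top knob 0.83 [ 0.4177 -0.2169  0.2248] a 1.5843845680038344
scene knob 0.85 [ 0.4162 -0.2103  0.2222] a 1.5585327998317007
top knob 0.86 [ 0.4166 -0.2183  0.2243] a 1.5888467220088363
scene knob 0.67 [ 0.4177 -0.2119  0.2223] a 1.5655174406463603
```

Emit:
{"api": "carry_out", "payload": {
  "commands": [
    [0.93,[0.2,-2.1,0],[0,0,-0.01]],
    [0.93,[0.2,-2.1,0],[0,0,-0.01]],
    [0.93,[0.2,-2.1,0],[0,0,-0.01]],
    [0.93,[0.2,-2.1,0],[0,0,-0.01]],
    [0.93,[0.2,-2.1,0],[0,0,-0.01]],
    [0.93,[0,0,0],[0,0,0]],
    [0.93,[0,5,0],[0,0,0]],
    [0.93,[0,0,-30],[0,0,0]],
    [0.93,[0,0,-50],[0,0,0]],
    [0.93,[0,40,-30],[0,0,0]]
  ]
}}

```text
time_s: 34.0
ee_pos: [0.4629, -0.119, 0.3378]
eef_rot: [-3.141, 0.001, -3.084]
force: [0.6, -0.2, -0.3]
grip_width: 0.0065
grip_force: 0.0
```

Emit:
{"api": "carry_out", "payload": {
  "commands": [
    [0.93,[0,50,0],[0,0,0]],
    [0.93,[0,50,0],[0,0,0]],
    [0.93,[0,50,0],[0,0,0]],
    [0.93,[0,50,0],[0,0,0]],
    [0.93,[0,0,0],[0,0,0]]
  ]
}}

```text
time_s: 34.62
ee_pos: [0.4502, 0.0836, 0.336]
eef_rot: [3.141, 0.0, -3.077]
force: [-0.2, 0.3, -0.4]
grip_width: 0.0067
grip_force: 0.0
```

```bash
python3 - <<'E'
from h import *
o=ctrl.get_obs();print(o["time_s"],tool(o)[0],o["force"])
for c in("top","scene"):
    r=ctrl.camera(c);cv2.imwrite(f"pics/e_{c}.png",r["img"])
    for t in("knob","elephant","tray","caddy"):
        for d in ctrl.place_of(t,c)[:1]:
            v=np.array(d["at"])-[.6745,-.1685,0];print(c,t,d["score"],np.round(d["at"],4),"a",np.arctan2(-v[0],v[1])-.1727)
E
```

```text
34.625 [0.45023375 0.08363703 0.33597683] [-0.15281731  0.25506606 -0.35824023]
top knob 0.97 [ 0.4152 -0.2313  0.2249] a 1.6357114866469575
top elephant 0.68 [ 0.6691 -0.3123  0.001 ] a 2.931358134469055
top tray 0.55 [ 0.4765  0.2332 -0.0015] a 0.2852556393156842
top caddy 0.93 [ 0.6544  0.227  -0.0067] a -0.12192194266668593
scene knob 0.74 [ 0.4193 -0.2255  0.2191] a 1.6178437524232618
scene elephant 0.73 [ 0.6679 -0.3142 -0.0023] a 2.923625040418516
scene tray 0.8 [4.731e-01 2.263e-01 4.000e-04] a 0.2990200875337552
```

View pics/e_top.png

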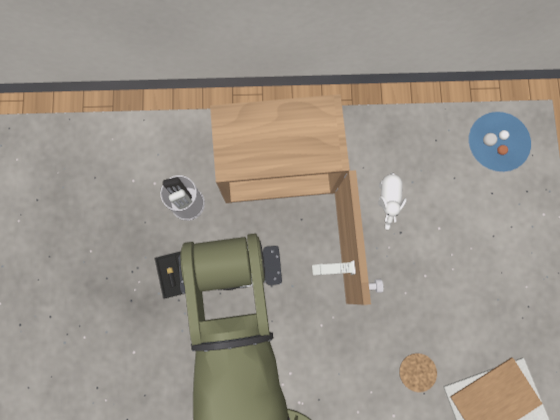

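The door stands square to the front, from (350,172) to (358,303), with the latch intact at (335,268). The caddy, tray and elephant haven't moved, and the arm is clear of everything. I'm handing in.

```bash
python3 -c "
from station import ctrl
print(ctrl.hand_in())"
```

```text
the job is handed in; nothing more can be done
None
```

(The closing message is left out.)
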